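# Turn the pass sign to green and ring for collection

## Task

The order is ready on the pass. Turn the pivoted sign half a turn so that its green side with the tick squarely faces the front of its stand, then slide the yellow guard on the call box fully aside and press the orange button all the way in and let it spring back. Leave the guard open, and do not disturb the sauce pots, the metal cup and the salt shaker standing around.

Things in the scene. Friction and masses are not known exactly. Their poses are not given: they have to be found in the camera images.
- sign_stand: Fixed round dark steel foot (radius 56 mm, 16 mm high) with a short steel post that carries the sign. Origin: centre of the underside, on the sign's vertical pivot axis; z up; its front looks along its own -x (a small white mark on the foot shows the front).
- sign (a joint): Turn of the sign about its vertical pivot, rad, growing anticlockwise seen from above, no stops (-12 to 12). 0: the red side (white bar) faces the front (the stand's -x), panel along the stand's y; pi or -pi: the green side (white tick) squarely faces the front. Turns either way, about 0.05 N m of friction, stays where it is left.
- sign_green_face (a point): Middle of the sign's green face, 4 mm from the pivot axis, 83 mm above the table. The panel is an upright plate 120 mm wide and 8 mm thick, pivoted at its middle; it spans 48 to 118 mm above the table.
- sign_edge (a point): Middle of one upright edge of the sign panel, 60 mm from the pivot axis, 83 mm above the table; it lies on the stand's +y side when joint sign is 0.
- call_box: Fixed grey box, 130 mm deep (x), 150 mm wide (y), 121 mm high. Origin: centre of the underside; front looks along its -x. The front face slopes up to the back at 40 degrees from level, from 12 mm high at x = -65 mm to 96 mm at x = +35 mm; its outward normal in the box frame is (-0.643, 0, 0.766). Two guide rails stand 9 mm out of it, 27 mm up and down the slope from the button.
- guard (a joint): Slide of the yellow guard in m along the box's own +y (to the left for somebody facing its front): 0 = covers the button, 0.046 = fully aside, at its stop. It slides with about 1.2 N of friction and stays where it is left.
- guard_fin (a point): Middle of the top of the yellow fin that moves the guard; its z axis is the slope's outward normal. The fin is 8 mm thick (along the box's y), 26 mm long (along the slope) and stands 18 mm out of the guard plate, whose outside lies 12 mm out of the slope. With the guard shut it is 16 mm down the slope from the button's centre.
- call_button (a joint): Travel of the orange spring button in m, into the slope: 0 = out, 0.006 = all the way in (about 4 N); springs back when let go.
- button_top (a point): Middle of the outer face of the orange button, 28 mm across, 8 mm out of the slope, at (-20, -24, 61) mm in the box frame. Its z axis is the outward normal of the slope.
- red_sauce: Loose lidded portion pot of red sauce, 53 mm across, 36 mm high, a bystander. Origin: centre of the underside.
- brown_sauce: Loose lidded portion pot of brown sauce, 53 mm across, 36 mm high, a bystander. Origin: centre of the underside.
- metal_cup: Loose small steel cup, 68 mm across, 42 mm high, a bystander between the sign and the call box. Origin: centre of the underside.
- salt: Loose salt shaker, 44 mm across, 90 mm high, a bystander behind them. Origin: centre of the underside.
- visor_edge (a point): Middle of the front edge of the box's fixed level visor, at x = -25 mm, z = 104 mm in the box frame. The visor is 5 mm thick, as wide as the box, and runs back from here (underside 102, top 107 mm above the table). The button lies wholly beneath it, so it is reached along the slope's normal, the tool leaning toward the front of the box.
Not all that is in view belongs to the job. What is shaped like the call_box but purple is not meant.

How it is judged:
On the way, in this order (a step that is already met when the one before it is completed fails the run):
1. the sign shows its green side to the front of its stand, within 10 degrees (x of sign_green_face in the frame of sign_stand below -0.003 m and x of sign_edge in the frame of sign_stand between -0.0104 and 0.0104 m), for 0.2 s.
2. the guard is slid at least 38 mm aside (value of joint guard above 0.038 m), for 0.1 s.
3. the button is pressed in by at least 4.5 mm with the guard aside (value of joint call_button above 0.0045 m and value of joint guard above 0.038 m), for 0.05 s.
At the end, for the whole second after the job is handed in: The sign rests with its green side facing the front of its stand within 10 degrees, the guard is left at least 38 mm aside, and the button has sprung back out (less than 1.5 mm in) (all of step 1 and velocity of joint sign between -0.05 and 0.05 rad/s and value of joint guard above 0.038 m and value of joint call_button below 0.0015 m); the robot touches nothing.
It fails at once if a sauce pot, the metal cup or the salt shaker is moved by more than 25 mm (or tipped over) (distance of any of red_sauce, brown_sauce, metal_cup, salt from where it was at the start of the episode above 0.025 m or angle between any of red_sauce, brown_sauce, metal_cup, salt's own z axis and vertical above 0.6 rad).
It also fails if it takes over 56 s, if anything falls off the work surface, if the arm or the gripper's body presses on something with over 40 N, if the wrist force passes 120 N, or if a joint passes its speed limit or range.

## Robot

A 6-joint arm with a two-finger parallel gripper is mounted at the origin on a cart in front of the work surface, level with it; the furniture and walls round the work are solid. World frame = base frame: x ahead of the robot, y to its left, z up, the work surface at z = 0. Lengths are in m, angles in rad, forces in N, time in s.
With the tool pointing down it reaches from about 0.225 to 0.875 m from the base axis. Payload 3.4 kg.
Tool frame: the origin (TCP) lies at the very end of the fingers, on their centre line; the grasp point (between the pads) lies 19 mm behind it; z points along the fingers, y is the direction in which the jaws open and shut (so a half turn about z gives the same grasp; the last joint's range is limited). The gripper opens to 85 mm and grips with 20 to 120 N. Pads are 22 mm wide; open, the fingers measure 114 mm over their backs; the gripper's body (76 mm by 85 mm) begins 54 mm behind the grasp point. The pads swing forward as they close: fully open they stand 13 mm farther back than shut.
Start: joints at [-1.32, 0.276, 1.505, -0, 1.361, -0.121], TCP at [0.209, -0.536, 0.231] pointing down, gripper open.
Joint ranges: [-2.89, 2.89], [-0.75, 2.08], [0.22, 2.7], [-1.18, 4.32], [0.11, 2.71], [-2.7, 2.7]. Speed limits (rad/s): [2.57, 2.57, 3.14, 3.14, 3.14, 3.14].

## Interface

Orientations are given as a unit quaternion [w, x, y, z].
In Python, from rig import telemetry, cams, sign_off, spotter gives the robot as it stands.
- The arm moves only by the tool servo_tool, never from a script. Its argument "steps" is a list of rows, each a list of 6 numbers: the shift along the tool's x, y, z in mm, then the turn, a rotation vector about the tool's x, y, z in degrees. In form: [[x, y, z, ax, ay, az], ...]. A call has 1 to 8 rows; each row is the pose to reach, as a shift and turn from the pose commanded when the call began, along the tool's axes at that moment; what a row does not reach only later rows make up. A row lasts 1/10 s, in which the tool goes at most 50 mm and 8.59 degrees, less where a joint would pass 70% of its speed; a pose out of reach is approached as far as the arm can. A call with a gripper value outside its range is refused whole. "hand" is the closure in counts, from 0 (fully open) to 255 (shut), set as the call begins (left out, the last holds). The fingers move at their own pace and stop on an object; "grip_force" is the grip in N (left out, the last holds). Time passes only in rows, so rows that repeat a pose let the fingers close. It gives the time, the measured TCP pose, the force and the opening at its end, in the units of the state.
- telemetry.get_state(): the state, without advancing time (a new reading comes with each control period).
- cams.get_image(name): name is "side" or "top" or "wrist"; returns (picture, depth): 420x560x3 uint8, red, green, blue; 420x560 float32, m along the optical axis (not along the pixel's ray), 0 where there is no reading.
- cams.camera_model(name): a dict with "camera_matrix" (3x3 intrinsics, pixels), "origin" and "rotation" of the camera in the world; the wrist camera has in their place "tool_from_camera" (4x4, takes a point from camera to tool coordinates, whose origin is the TCP and whose axes are the flange's). Camera axes: x right, y up, looking along -z (the intrinsics and any distortion apply to the point x, -y, -z); pixel columns grow to the right and rows downward; lengths in m; the calibration is good to about 2 mm. A picture is of the moment at which its call begins: read the wrist's pose just before it. camera_model takes no time and is no camera call.
- sign_off(): hands the job in, once; it reports no verdict.
Trained networks look in the newest picture that a camera, given by its name, has taken for a name from the list of things; names that differ only in an ending like _2 or _b are one class to them, and where a whole thing is asked for, a point or a joint stands for the part that bears it (a point fixed in the world has none). Each returns a list of dicts, best first, with "conf" (0 to 1); they miss things now and then, are a little off and sometimes report something else, mostly with a low value. They report only what shows in the picture. A call takes as long as a camera call. They do not tell look-alikes from the thing itself.
- spotter.outline_of(query, camera): "region" (420x560 bool, what is visible of it) and "rect" ([left, top, width, height] in pixels, round what is visible of it).
The state is a dict: "clock": time; "qpos": joint angles; "qd": joint speeds; "effort": joint torques, N m; "position": TCP position; "ee_rot": TCP orientation; "contact_force": force on the tool from outside, world axes, zero at the start; "moment": the same for the moment, N m; "width": finger opening in m.
Only numpy, scipy, OpenCV 4.12 (cv2) and the standard library are available. Lean on these libraries where they do the work, as an engineer would, in place of code of your own. Each camera call takes 0.05 s, during which the arm holds its last target.

## Working session

There is one attempt and no reset: what is moved stays moved. The work goes in short steps, Python scripts to look and compute and a tool call to move; the robot and the scene stay as the last step left them, time stands still between calls to the robot, and variables do not carry over. Pictures are saved under pics/ and viewed, and the job is handed in when it is done.

Besides the shell and the picture viewer there is one more tool, called as a command line: name --pt "numbers of a row" for each row, then --argument value for the rest. servo_tool: Moves the arm, as the interface text tells. Its arguments: {"type":"object","properties":{"steps":{"type":"array","items":{"type":"array","items":{"type":"number"}}},"hand":{"type":"number"},"grip_force":{"type":"number"}},"required":["steps"]}

```bash
ls; mkdir -p pics; python3 - <<'E'
from rig import telemetry,cams
import cv2,numpy as np
s=telemetry.get_state();print({k:np.round(v,3) for k,v in s.items()})
for n in ["side","top","wrist"]:
    p,d=cams.get_image(n);cv2.imwrite(f"pics/{n}0.png",p[:,:,::-1]);np.save(f"pics/{n}0_d.npy",d)
    m=cams.camera_model(n);print(n,{k:np.round(v,4).tolist() if not isinstance(v,str) else v for k,v in m.items()})
E
```

```text
pics
{'clock': np.float64(0.0), 'qpos': array([-1.32 ,  0.277,  1.506,  0.   ,  1.361, -0.121]), 'qd': array([-0.   , -0.001, -0.   , -0.001, -0.002, -0.001]), 'effort': array([ 0.0000e+00, -4.1678e+01, -2.4581e+01, -0.0000e+00,  1.1000e-02,
        0.0000e+00]), 'position': array([ 0.209, -0.535,  0.23 ]), 'ee_rot': array([-0.001,  0.983,  0.185, -0.   ]), 'contact_force': array([ 0.469,  0.37 , -0.131]), 'moment': array([ 0.002, -0.005, -0.046]), 'width': np.float64(0.085)}
side {'camera_matrix': [[378.9818, 0.0, 274.0447], [0.0, 378.9818, 207.6277], [0.0, 0.0, 1.0]], 'origin': [0.2944, 0.8231, 0.4808], 'rotation': [-0.1237, -0.0647, 0.5406, 0.8296]}
top {'camera_matrix': [[438.8331, 0.0, 271.6974], [0.0, 438.8331, 208.2436], [0.0, 0.0, 1.0]], 'origin': [0.4087, 0.0042, 1.1762], 'rotation': [-0.7051, -0.0478, 0.0372, 0.7065]}
wrist {'camera_matrix': [[351.3975, 0.0, 282.7865], [0.0, 351.3975, 207.0513], [0.0, 0.0, 1.0]], 'tool_from_camera': [[-0.0007, 0.9461, 0.324, 0.0837], [1.0, 0.0009, -0.0005, 0.0004], [-0.0008, 0.324, -0.9461, -0.1419], [0.0, 0.0, 0.0, 1.0]]}
```

View pics/top0.png

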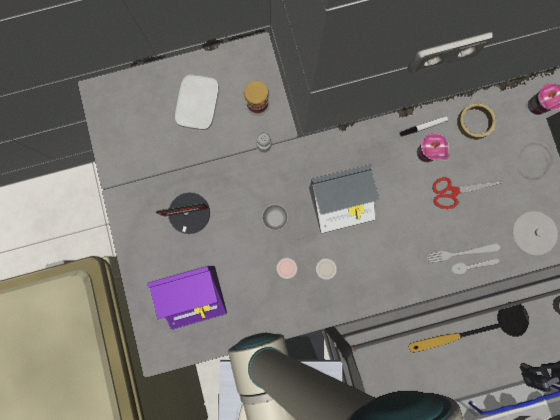

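View pics/side0.png

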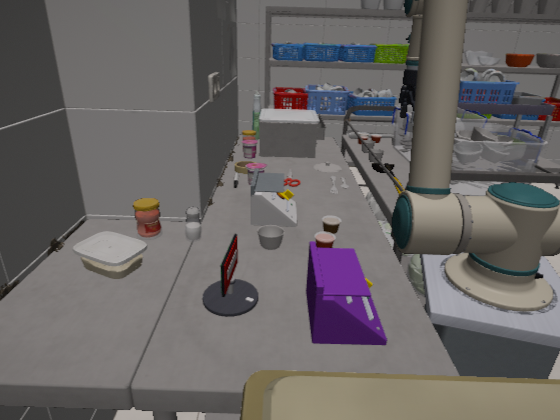

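View pics/wrist0.png

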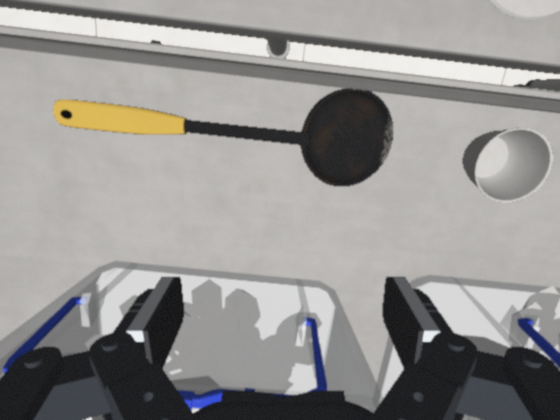

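The top view shows the sign stand at pixel (190,212), its front mark at (184,229), and the cup at (275,217). The pots are at (287,268) and (326,269), and the salt shaker is at (264,142). Two things could be the call box: the grey one at (345,200) and the purple one at (188,293). The description picks the grey one. Next I'll take a close crop and measure.

```bash
cat > h.py <<'E'
import numpy as np,cv2
from scipy.spatial.transform import Rotation as R
from rig import telemetry,cams,spotter
def q2R(q): return R.from_quat(q,scalar_first=True)
def cam(n,s=None):
    m=cams.camera_model(n)
    if n!='wrist':
        return m['camera_matrix'],q2R(m['rotation']).as_matrix(),np.array(m['origin']),m
    T=np.array(m['tool_from_camera']);Rt=q2R(s['ee_rot']).as_matrix()
    return m['camera_matrix'],Rt@T[:3,:3],Rt@T[:3,3]+s['position'],m
def cloud(n,d,s=None):
    K,Rc,o,_=cam(n,s);K=np.array(K)
    v,u=np.mgrid[:420,:560]
    P=np.stack([(u-K[0,2])/K[0,0]*d,-(v-K[1,2])/K[1,1]*d,-d],-1)
    W=P@Rc.T+o; W[d<=0]=np.nan
    return W
def proj(n,X,s=None):
    K,Rc,o,_=cam(n,s);K=np.array(K)
    c=(np.asarray(X)-o)@Rc; return np.stack([K[0,0]*c[...,0]/-c[...,2]+K[0,2],K[1,1]*-c[...,1]/-c[...,2]+K[1,2]],-1)
E
python3 - <<'E'
from h import *
print(cams.camera_model('top').keys())
d=np.load('pics/top0_d.npy');W=cloud('top',d)
for p in [(190,200),(195,222),(184,229),(160,212),(208,209),(275,217),(287,268),(326,269),(264,142),(315,182),(376,170),(322,232),(375,220),(357,212),(345,185),(250,240)]:
    print(p,np.round(W[p[1],p[0]],3))
im=cv2.imread('pics/top0.png')
a=cv2.resize(im[150:250,290:400],None,fx=5,fy=5,interpolation=2);cv2.imwrite('pics/c1.png',a)
a=cv2.resize(im[170:260,140:240],None,fx=5,fy=5,interpolation=2);cv2.imwrite('pics/c2.png',a)
im=cv2.imread('pics/side0.png')
a=cv2.resize(im[160:320,190:310],None,fx=3.7,fy=3.7,interpolation=2);cv2.imwrite('pics/c3.png',a)
E
```

```text
dict_keys(['camera_matrix', 'origin', 'rotation'])
(190, 200) [0.573 0.241 0.011]
(195, 222) [0.513 0.226 0.016]
(184, 229) [0.494 0.255 0.014]
(160, 212) [0.528 0.291 0.12 ]
(208, 209) [0.548 0.192 0.012]
(275, 217) [ 0.527  0.013 -0.   ]
(287, 268) [ 0.391 -0.018  0.031]
(326, 269) [ 0.389 -0.118  0.036]
(264, 142) [0.71  0.04  0.088]
(315, 182) [ 0.601 -0.086  0.117]
(376, 170) [ 0.655 -0.262 -0.   ]
(322, 232) [ 0.485 -0.112  0.014]
(375, 220) [ 0.518 -0.256 -0.001]
(357, 212) [ 0.532 -0.195  0.073]
(345, 185) [ 0.596 -0.161  0.105]
(250, 240) [0.465 0.08  0.001]
```

View pics/c1.png

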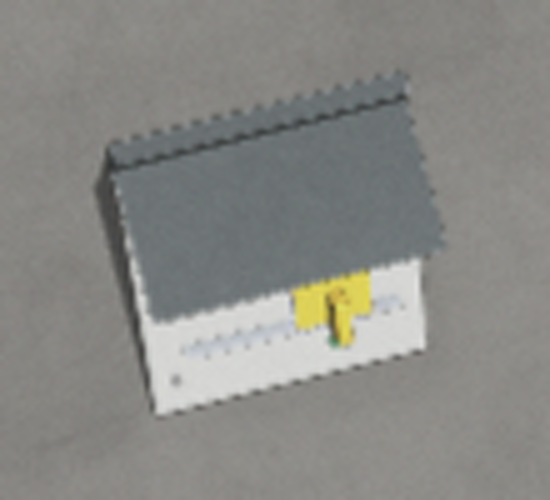

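View pics/c2.png

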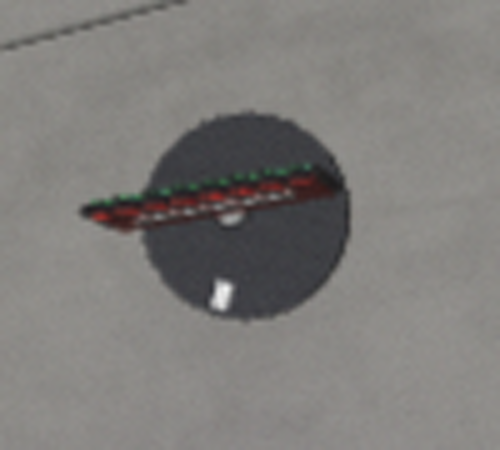

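View pics/c3.png

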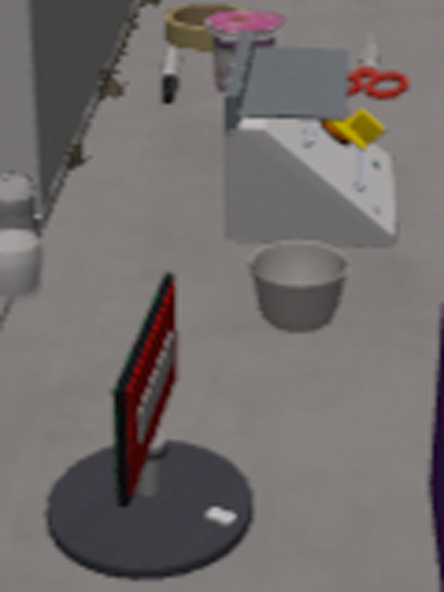

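The close crop confirms the grey box: white slope, yellow guard with a fin, and a sauce pot row in front of it. The sign shows red towards the front mark. Now coarse fits.

```bash
cat >> h.py <<'E'
from scipy.optimize import least_squares
def boxfit(obs,x0):
    # obs: list of (cam,state,boxpt,uv) ; pose x,y,yaw with z=0
    def r(p):
        M=R.from_euler('z',p[2]).as_matrix();t=np.array([p[0],p[1],0])
        return np.concatenate([proj(n,M@np.array(b)+t,s)-np.array(uv) for n,s,b,uv in obs])
    o=least_squares(r,x0,loss='soft_l1');return o.x,r(o.x).reshape(-1,2)
E
python3 - <<'E'
from h import *
c=lambda x,y:(290+x/5-.4,150+y/5-.4)
o=[('top',None,(-.065,.075,0),c(157,413)),('top',None,(-.065,-.075,0),c(425,350)),('top',None,(-.025,.075,.107),c(152,320)),('top',None,(-.025,-.075,.107),c(443,252)),
('top',None,(-.0464,-.024,.0676),c(338,297))]
p,r=boxfit(o,[.56,-.16,0]);print(np.round(p,4),np.round(r,1))
# stand
d=np.load('pics/top0_d.npy');W=cloud('top',d)
im=cv2.imread('pics/top0.png').astype(int)
reg=np.zeros((420,560),bool);reg[185:245,150:225]=1
m=reg&(W[...,2]>.008)&(W[...,2]<.024)
P=W[m][:,:2]
print(m.sum(),P.min(0),P.max(0))
h=cv2.convexHull(P.astype(np.float32))[:,0]
c0=least_squares(lambda c:np.hypot(*(h-c).T)-.056,[.54,.235],loss='soft_l1',f_scale=.002);print('stand c',c0.x,np.round(c0.fun,3))
w=m&(im.min(2)>150);print('mark',w.sum(),W[w].mean(0))
b=W[w].mean(0)[:2]-c0.x;print('front dir yaw deg',np.degrees(np.arctan2(*b[::-1])),np.hypot(*b))
m=reg&(W[...,2]>.045)&(W[...,2]<.13);Q=W[m][:,:2];print(m.sum(),Q.mean(0),W[m].max(0));u=np.linalg.svd(Q-Q.mean(0))[2][0];print('panel dir',np.degrees(np.arctan2(u[1],u[0])), ((Q-Q.mean(0))@u).min(),((Q-Q.mean(0))@u).max())
for k in [(.62,.44),]:pass
for nm,x in [('cup',(275,217)),('salt',(264,142))]:
    v=W[x[1]-15:x[1]+15,x[0]-15:x[0]+15].reshape(-1,3);v=v[v[:,2]>.02];print(nm,v.min(0),v.max(0))
E
```

```text
[ 0.5663 -0.1646  0.2366] [[-1.3  0.1]
 [-0.6 -0.5]
 [-0.2 -0. ]
 [ 0.9 -0.8]
 [ 1.1  5.2]]
1012 [0.48360482 0.18954106] [0.60286681 0.29942236]
stand c [0.53916289 0.24468848] [ 0.011 -0.002 -0.    -0.001 -0.     0.    -0.001 -0.001 -0.001 -0.
  0.    -0.     0.001 -0.     0.     0.    -0.     0.001 -0.003 -0.002
 -0.002  0.001]
mark 15 [0.49430798 0.25519781 0.01507159]
front dir yaw deg 166.8136761605712 0.04606960651523886
349 [0.53631826 0.24253311] [0.55072064 0.30316602 0.12224201]
panel dir -80.17182113628641 -0.061466717672219374 0.057557412403108646
cup [ 0.49150407 -0.01874987  0.02006985] [0.55700389 0.0464189  0.04781419]
salt [0.7008373  0.02273593 0.02363725] [0.7367629  0.06298793 0.09231643]
```

```bash
cat >> h.py <<'E'
def rel(pos,Rt):
    """world target -> tool-frame shift mm & rotvec deg, from present pose"""
    s=telemetry.get_state();R0=q2R(s['ee_rot'])
    d=R0.inv().apply(np.array(pos)-s['position'])*1000
    rv=np.degrees((R0.inv()*Rt).as_rotvec())
    return np.round(d,1),np.round(rv,1)
def down(yaw): # tool down, tool x at yaw
    return R.from_euler('z',yaw)*R.from_euler('x',np.pi)
def lean(yaw,a=40):
    return R.from_euler('z',yaw)*R.from_euler('y',-np.radians(a))*R.from_euler('x',np.pi)
def bw(p,box):
    return R.from_euler('z',box[2]).apply(np.array(p))+[box[0],box[1],0]
B0=(.5663,-.1646,.2366)
E
python3 - <<'E'
from h import *
Rt=lean(B0[2]);print(Rt.apply([[0,0,1],[1,0,0]]))
t=bw((-.093,-.01,.16),B0);print(t,rel(t,Rt))
E
```

```text
[[ 0.6248799   0.15066859 -0.76604444]
 [ 0.74470286  0.17955983  0.64278761]]
[ 0.47823492 -0.19612049  0.16      ] (array([ 374.3, -218. ,   71. ]), array([-2.8, 39.9,  7.4]))
```

servo_tool --pt "374 -218 71 -3 40 7" --pt "374 -218 71 -3 40 7" --pt "374 -218 71 -3 40 7" --pt "374 -218 71 -3 40 7" --pt "374 -218 71 -3 40 7" --pt "374 -218 71 -3 40 7" --pt "374 -218 71 -3 40 7" --pt "374 -218 71 -3 40 7"

```text
clock: 0.95
position: [0.4547, -0.2257, 0.166]
ee_rot: [-0.038, 0.933, 0.113, 0.341]
contact_force: [0.6, -1.1, 0.5]
width: 0.0853
```

```bash
python3 - <<'E'
from h import *
t=bw((-.093,-.01,.16),B0);print(rel(t,lean(B0[2])))
s=telemetry.get_state();print(s['clock'],np.round(s['qpos'],3),s['qd'].round(2))
p,d=cams.get_image('wrist');cv2.imwrite('pics/w1.png',p[:,:,::-1]);np.save('pics/w1_d.npy',d);np.save('pics/w1_s.npy',s,allow_pickle=True)
E
```

```text
(array([ 19.1, -23.2,  23.7]), array([ 0.2, -0.1,  0.4]))
0.95 [-1.084  0.111  2.16   0.914  0.905 -0.357] [ 1.24 -0.07  0.35  0.52 -0.93  0.44]
```

View pics/w1.png

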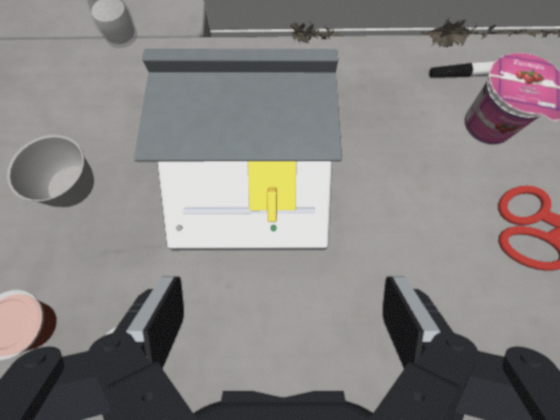

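The slope, guard plate (272,185), fin (272,204) and visor are all clearly visible. The arm was still moving in that shot, so I'll settle it and retake.

servo_tool --pt "0 0 0 0 0 0" --pt "0 0 0 0 0 0"

```text
clock: 1.2
position: [0.4546, -0.2267, 0.1666]
ee_rot: [-0.038, 0.932, 0.115, 0.34]
contact_force: [1.0, -0.2, 0.6]
width: 0.0854
```

```bash
python3 - <<'E'
from h import *
t=bw((-.093,-.01,.16),B0);print(rel(t,lean(B0[2])))
s=telemetry.get_state();print(s['clock'],np.round(s['qpos'],3),s['qd'].round(2))
p,d=cams.get_image('wrist');cv2.imwrite('pics/w2.png',p[:,:,::-1]);np.save('pics/w2_d.npy',d);np.save('pics/w2_s.npy',s,allow_pickle=True)
a=cv2.resize(p[30:270,120:380,::-1],None,fx=2.5,fy=2.5,interpolation=2);cv2.imwrite('pics/w2c.png',a)
E
```

```text
(array([ 19. , -24.1,  24.4]), array([ 0.1, -0.1,  0.6]))
1.2 [-1.086  0.112  2.157  0.911  0.908 -0.359] [-0.04  0.01 -0.02  0.   -0.    0.  ]
```

View pics/w2c.png

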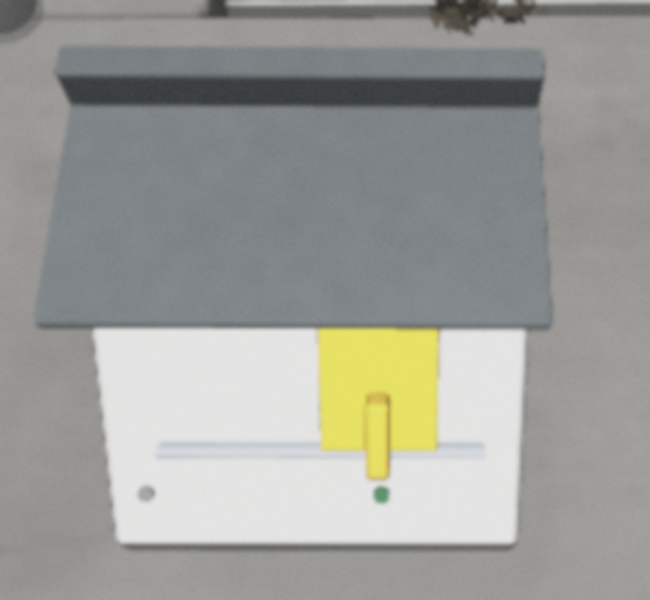

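```bash
python3 - <<'E'
from h import *
s=np.load('pics/w2_s.npy',allow_pickle=True).item()
c=lambda x,y:(120+x/2.5-.3,30+y/2.5-.3)
o=[('wrist',s,(-.025,.075,.1045),c(38,322)),('wrist',s,(-.025,-.075,.1045),c(551,322)),
('wrist',s,(-.065,.075,.012),c(119,542)),('wrist',s,(-.065,-.075,.012),c(516,542)),
('wrist',s,(.065,.075,.121),c(58,49)),('wrist',s,(.065,-.075,.121),c(545,51))]
p,r=boxfit(o,B0);print(np.round(p,4),np.round(r,1))
# with free z
M=lambda p:R.from_euler('z',p[2]).as_matrix()
f=lambda p:np.concatenate([proj('wrist',M(p)@np.array(b)+[p[0],p[1],p[3]],s)-np.array(uv) for n,_,b,uv in o])
q=least_squares(f,[*B0,0]);print('freez',q.x.round(4),np.abs(q.fun).max().round(2))
# depth checks
W=cloud('wrist',np.load('pics/w2_d.npy'),s)
def inbox(w): return R.from_euler('z',-p[2]).apply(w-[p[0],p[1],0])
I=lambda x,y:(int(30+y/2.5),int(120+x/2.5))
for nm,x,y in [('visor',300,220),('slope L',200,380),('slope R',480,380),('plate',350,370),('slope low',250,510),('finlow',378,460),('fin',378,440)]:
    b=inbox(W[I(x,y)]);n=np.dot(b-[-.065,0,.012],[-.643,0,.766]);print(nm,b.round(4),'out',n.round(4))
# fin expected pix
for b in [(-.0464,-.024,.0676)]:
    uv=proj('wrist',bw(b,p),s);print((uv-[120,30])*2.5)
E
```

```text
[ 0.5644 -0.1673  0.2446] [[-1.5  0.8]
 [ 1.5  1.3]
 [-1.6 -0.1]
 [ 1.7 -0.1]
 [-0.1 -4. ]
 [ 0.1 -3.8]]
freez [ 0.5658 -0.1665  0.2456 -0.0039] 1.95
visor [ 0.0086 -0.0005  0.1074] out 0.0258
slope L [-0.0183  0.0387  0.0523] out 0.0008
slope R [-0.0182 -0.0583  0.0525] out 0.0009
plate [-0.0208 -0.0139  0.0656] out 0.0126
slope low [-0.0555  0.0242  0.0202] out 0.0002
finlow [-0.0518 -0.0233  0.0633] out 0.0308
fin [-0.0466 -0.0233  0.0677] out 0.0308
[379.60654863 439.58456256]
```

```bash
python3 - <<'E'
from h import *
print(rel((.539,.245,.26),down(np.radians(100))))
E
```

```text
(array([ 211.7, -438.1,   51.2]), array([ 30.4, -31.7, -82.2]))
```

servo_tool --pt "212 -438 51 30 -32 -82" --pt "212 -438 51 30 -32 -82" --pt "212 -438 51 30 -32 -82" --pt "212 -438 51 30 -32 -82" --pt "212 -438 51 30 -32 -82" --pt "212 -438 51 30 -32 -82" --pt "212 -438 51 30 -32 -82" --pt "212 -438 51 30 -32 -82"

```text
clock: 2.05
position: [0.525, 0.1596, 0.2451]
ee_rot: [-0.008, 0.771, 0.629, 0.097]
contact_force: [1.1, -1.0, 0.8]
width: 0.0854
```

```bash
python3 - <<'E'
from h import *
print(telemetry.get_state()['qpos'].round(3))
print(rel((.539,.245,.26),down(np.radians(100))))
E
```

```text
[0.086 0.138 1.671 0.132 1.183 0.248]
(array([87.7, -2.6, -1.2]), array([  8.1,  -7.9, -21.5]))
```

servo_tool --pt "88 -3 -1 8 -8 -22" --pt "88 -3 -1 8 -8 -22" --pt "88 -3 -1 8 -8 -22" --pt "88 -3 -1 8 -8 -22" --pt "88 -3 -1 8 -8 -22"

```text
clock: 2.55
position: [0.5379, 0.244, 0.258]
ee_rot: [-0.001, 0.642, 0.767, 0.0]
contact_force: [-0.5, -0.6, -0.4]
width: 0.0854
```

```bash
python3 - <<'E'
from h import *
s=telemetry.get_state();print(s['clock'],np.round(s['qpos'],3),s['qd'].round(2),s['position'])
print(rel((.539,.245,.26),down(np.radians(100))))
p,d=cams.get_image('wrist');cv2.imwrite('pics/w3.png',p[:,:,::-1]);np.save('pics/w3_d.npy',d);np.save('pics/w3_s.npy',s,allow_pickle=True)
E
```

```text
2.55 [3.070e-01 2.860e-01 1.424e+00 1.000e-03 1.432e+00 1.310e-01] [-0.02 -0.03  0.03  0.   -0.   -0.  ] [0.53787246 0.24397248 0.25800046]
(array([ 0.8,  1.3, -2. ]), array([-0. , -0.1,  0.1]))
```

View pics/w3.png

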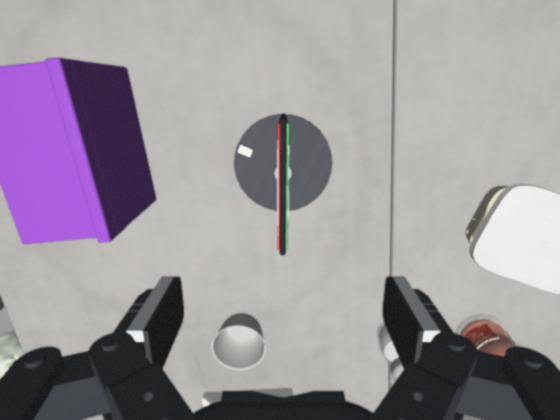

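In the wrist view the panel runs from (283,117) to (283,253), in line with the tool's x axis. The foot is centred at (283,162) and the front mark is at (245,151). Next I'll measure the exact angles.

```bash
python3 - <<'E'
from h import *
s=np.load('pics/w3_s.npy',allow_pickle=True).item()
im=cv2.imread('pics/w3.png').astype(int);W=cloud('wrist',np.load('pics/w3_d.npy'),s)
K,Rc,o,_=cam('wrist',s)
K=np.array(K)
def ray(uv,z):
    d=Rc@np.array([(uv[0]-K[0,2])/K[0,0],-(uv[1]-K[1,2])/K[1,1],-1]);return o+d*(z-o[2])/d[2]
reg=np.zeros((420,560),bool);reg[105:220,225:340]=1
m=reg&(im.max(2)<100)&(W[...,2]<.03)&(W[...,2]>.005)
ys,xs=np.nonzero(m)
P=np.array([ray((x,y),.016)[:2] for x,y in zip(xs,ys)])
h=cv2.convexHull(P.astype(np.float32))[:,0]
c0=least_squares(lambda c:np.hypot(*(h-c[:2]).T)-c[2],[.54,.245,.056],loss='soft_l1',f_scale=.001);print(c0.x,np.abs(c0.fun).max())
w=np.zeros_like(reg);w[143:160,236:256]=1;w&=im.min(2)>200;ys,xs=np.nonzero(w)
mk=ray((xs.mean(),ys.mean()),.0165);b=mk[:2]-c0.x[:2];fr=np.degrees(np.arctan2(b[1],b[0]));print('mark',w.sum(),mk,'front yaw',fr,np.hypot(*b))
m=np.zeros_like(reg);m[100:270,265:300]=1;m&=(W[...,2]>.045)
Q=W[m];print(m.sum(),Q.max(0))
T=Q[Q[:,2]>.11];print(len(T),T.mean(0));u=np.linalg.svd(T[:,:2]-T[:,:2].mean(0))[2][0];print('top edge dir',np.degrees(np.arctan2(u[1],u[0])),((T[:,:2]-T[:,:2].mean(0))@u).min(),((T[:,:2]-T[:,:2].mean(0))@u).max())
a=ray((283,117),.118);e=ray((283,253),.118);print(a,e,(a+e)/2,np.degrees(np.arctan2(*(a-e)[:2][::-1])))
cv2.imwrite('pics/w3c.png',cv2.resize(im[100:270,215:345].astype(np.uint8),None,fx=3.5,fy=3.5,interpolation=2))
E
```

```text
[0.53768575 0.2467872  0.05166348] 0.0029344477836466334
mark 99 [0.49410961 0.25335835 0.0165    ] front yaw 171.42457367442069 0.044068801881442486
1525 [0.55064154 0.30241946 0.11905986]
1310 [0.53703965 0.24769682 0.11582591]
top edge dir -80.28330287972146 -0.05510273154686952 0.06373895240912626
[0.52756519 0.3038067  0.118     ] [0.54809176 0.18828376 0.118     ] [0.53782847 0.24604523 0.118     ] 100.07538577791581
```

View pics/w3c.png

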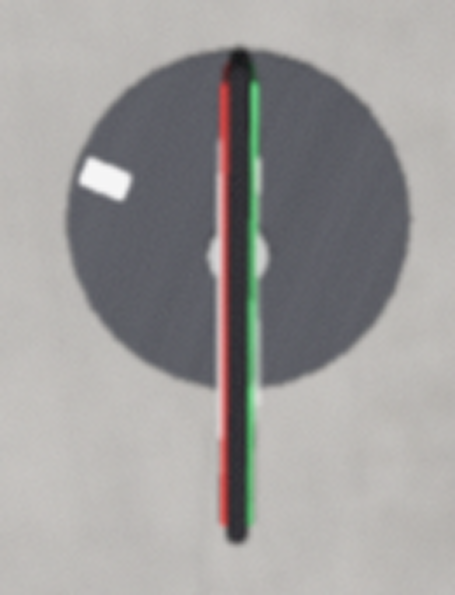

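```bash
python3 - <<'E'
from h import *
s=np.load('pics/w3_s.npy',allow_pickle=True).item()
im=cv2.imread('pics/w3.png');K,Rc,o,_=cam('wrist',s);K=np.array(K)
def ray(uv,z):
    d=Rc@np.array([(uv[0]-K[0,2])/K[0,0],-(uv[1]-K[1,2])/K[1,1],-1]);return o+d*(z-o[2])/d[2]
g=cv2.GaussianBlur(cv2.cvtColor(im,6),(3,3),0).astype(float)
pts=[]
for t in np.radians(np.arange(0,360,4)):
    rr=np.arange(38,58,.25);x=283.1+rr*np.cos(t);y=162.1+rr*np.sin(t)
    v=cv2.remap(g.astype(np.float32),x.astype(np.float32)[None],y.astype(np.float32)[None],1)[0]
    k=np.argmax(np.gradient(v)); pts.append((x[k],y[k]))
P=np.array([ray(p,.016)[:2] for p in pts])
c=least_squares(lambda c:np.hypot(*(P-c[:2]).T)-c[2],[.54,.245,.056],loss='soft_l1',f_scale=.0005);print(c.x,np.median(np.abs(c.fun)))
m=np.zeros(g.shape,bool);m[140:162,234:257]=1;m&=im.min(2)>170;ys,xs=np.nonzero(m)
Q=np.array([ray((x,y),.0165)[:2] for x,y in zip(xs,ys)]);mk=Q.mean(0);b=mk-c.x[:2];print(mk,np.hypot(*b),'front',np.degrees(np.arctan2(b[1],b[0])))
u=np.linalg.svd(Q-mk)[2][0];print('axis',np.degrees(np.arctan2(u[1],u[0])))
s=telemetry.get_state();print(s['ee_rot'].round(3),s['position'])
print(R.from_quat(s['ee_rot'],scalar_first=True).apply([1,0,0]))
E
```

```text
[0.53756928 0.24559013 0.05442061] 0.00016807966930328794
[0.49188479 0.25454497] 0.04655385978231326 front 168.90978088776228
axis -25.45610613119674
[-0.001  0.642  0.767  0.   ] [0.53739228 0.24348214 0.25823576]
[-0.17507955  0.98455343  0.00130261]
```

```bash
python3 - <<'E'
from h import *
print(rel((.5377,.2457,.084),down(np.radians(100.1))))
E
```

```text
(array([  1.9,   0.7, 174.2]), array([-0. , -0.1, -0. ]))
```

servo_tool --pt "2 1 45 0 0 0" --pt "2 1 90 0 0 0" --pt "2 1 130 0 0 0" --pt "2 1 160 0 0 0" --pt "2 1 174 0 0 0" --pt "2 1 174 0 0 0"

```text
clock: 3.2
position: [0.5358, 0.2449, 0.0827]
ee_rot: [-0.002, 0.642, 0.767, -0.002]
contact_force: [-0.6, -0.5, 0.5]
width: 0.0851
```

servo_tool --pt "0 0 0 0 0 0" --pt "0 0 0 0 0 0" --pt "0 0 0 0 0 0" --pt "0 0 0 0 0 0" --pt "0 0 0 0 0 0" --pt "0 0 0 0 0 0" --hand 255 --grip_force 25

```text
clock: 3.8
position: [0.537, 0.2477, 0.0852]
ee_rot: [-0.001, 0.64, 0.768, -0.0]
contact_force: [-3.5, -1.4, 5.5]
width: 0.0077
```

servo_tool --pt "0 0 0 0 0 -8" --pt "0 0 0 0 0 -16" --pt "0 0 0 0 0 -24" --pt "0 0 0 0 0 -32" --pt "0 0 0 0 0 -40" --pt "0 0 0 0 0 -48" --pt "0 0 0 0 0 -54" --pt "0 0 0 0 0 -54"

```text
clock: 4.6
position: [0.5344, 0.2458, 0.0852]
ee_rot: [-0.003, 0.221, 0.975, -0.002]
contact_force: [-8.0, -5.6, 9.4]
width: 0.008
```

servo_tool --pt "0 0 0 0 0 -8" --pt "0 0 0 0 0 -16" --pt "0 0 0 0 0 -24" --pt "0 0 0 0 0 -32" --pt "0 0 0 0 0 -40" --pt "0 0 0 0 0 -48" --pt "0 0 0 0 0 -54" --pt "0 0 0 0 0 -54"

```text
clock: 5.4
position: [0.5344, 0.2426, 0.0852]
ee_rot: [-0.004, -0.247, 0.969, -0.003]
contact_force: [-6.8, -13.4, 10.8]
width: 0.0077
```

```bash
python3 - <<'E'
from h import *
s=telemetry.get_state();x=q2R(s['ee_rot']).apply([1,0,0])
print(s['clock'],s['qpos'].round(3),s['position'],np.degrees(np.arctan2(x[1],x[0])),s['contact_force'],s['width'])
E
```

```text
5.4 [ 0.311  0.413  1.685 -0.007  1.053 -1.755] [0.53441882 0.24255972 0.08516045] -151.42008544203497 [ -6.83608824 -13.39848515  10.8053613 ] 0.007669899776147578
```

servo_tool --pt "0 0 0 0 0 -8" --pt "0 0 0 0 0 -16" --pt "0 0 0 0 0 -24" --pt "0 0 0 0 0 -32" --pt "0 0 0 0 0 -40" --pt "0 0 0 0 0 -47" --pt "0 0 0 0 0 -50" --pt "0 0 0 0 0 -50"

```text
clock: 6.2
position: [0.5369, 0.2408, 0.0852]
ee_rot: [-0.005, -0.633, 0.774, -0.004]
contact_force: [-1.9, -18.4, 7.4]
width: 0.0073
```

```bash
python3 - <<'E'
from h import *
s=telemetry.get_state();x=q2R(s['ee_rot']).apply([1,0,0])
print(s['clock'],s['qpos'].round(3),s['position'],np.degrees(np.arctan2(x[1],x[0])),s['contact_force'],s['width'])
for n in ['top','side']:
    p,d=cams.get_image(n);cv2.imwrite(f'pics/{n}4.png',p[:,:,::-1])
E
```

```text
6.2 [ 0.31   0.414  1.684 -0.012  1.05  -2.627] [0.53685075 0.2408226  0.08517735] -101.41758540068284 [ -1.90094312 -18.43188434   7.44393534] 0.007280070866820812
```

View pics/side4.png

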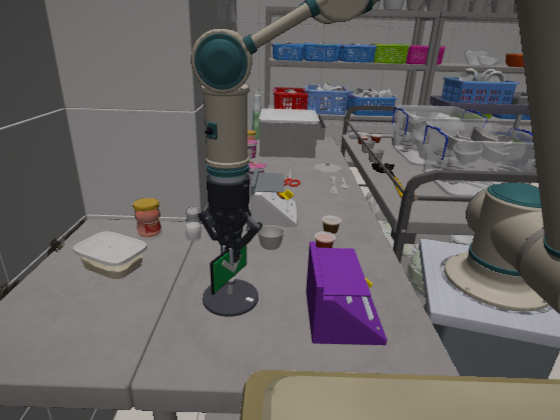

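The side view shows green with the tick now on the front-mark side. I'll release and rise.

servo_tool --pt "0 0 0 0 0 0" --pt "0 0 0 0 0 0" --pt "0 0 0 0 0 0" --pt "0 0 0 0 0 0" --pt "0 0 0 0 0 0" --pt "0 0 -20 0 0 0" --pt "0 0 -60 0 0 0" --pt "0 0 -100 0 0 0" --hand 0

```text
clock: 7.1
position: [0.5371, 0.2477, 0.1849]
ee_rot: [-0.001, -0.632, 0.775, 0.001]
contact_force: [0.7, 0.4, 0.2]
width: 0.0854
```

servo_tool --pt "0 0 -45 0 0 0" --pt "0 0 -80 0 0 0" --pt "0 0 -80 0 0 0" --pt "0 0 -80 0 0 0"

```text
clock: 7.5
position: [0.5379, 0.2478, 0.2654]
ee_rot: [0.001, -0.632, 0.775, 0.0]
contact_force: [-0.4, -0.2, -0.5]
width: 0.0854
```

```bash
python3 - <<'E'
from h import *
s=telemetry.get_state()
print(s['clock'],s['position'],s['qd'].round(2),s['contact_force'])
p,d=cams.get_image('wrist');cv2.imwrite('pics/w5.png',p[:,:,::-1]);np.save('pics/w5_d.npy',d);np.save('pics/w5_s.npy',s,allow_pickle=True)
p,d=cams.get_image('top');cv2.imwrite('pics/top5.png',p[:,:,::-1]);np.save('pics/top5_d.npy',d)
E
```

```text
7.5 [0.53794098 0.24784517 0.26542155] [-0.    0.03  0.05 -0.   -0.    0.  ] [-0.41428368 -0.18091361 -0.51521214]
```

View pics/w5.png

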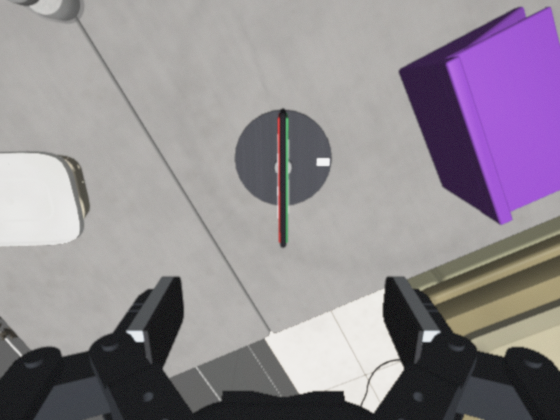

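The sign is good: the mark at (323,162) lies square to the green face, and the panel runs (283,112) to (283,245). Now I'll unwind the wrist toward the box.

servo_tool --pt "25 0 0 0 0 8.5" --pt "50 0 0 0 0 17" --pt "75 0 0 0 0 25.5" --pt "100 0 0 0 0 34" --pt "125 0 0 0 0 42.5" --pt "150 0 0 0 0 51" --pt "175 0 0 0 0 59.5" --pt "200 0 0 0 0 68" --hand 255

```text
clock: 8.4
position: [0.4961, 0.0508, 0.2624]
ee_rot: [-0.002, -0.087, 0.996, 0.001]
contact_force: [0.8, 0.5, -0.1]
width: -0.0001
```

servo_tool --pt "0 0 0 0 0 8.5" --pt "0 0 0 0 0 17" --pt "0 0 0 0 0 25.5" --pt "0 0 0 0 0 34" --pt "0 0 0 0 0 42.5" --pt "0 0 0 0 0 51" --pt "0 0 0 0 0 59.5" --pt "0 0 0 0 0 68"

```text
clock: 9.2
position: [0.4964, 0.0517, 0.2624]
ee_rot: [-0.002, 0.485, 0.875, -0.0]
contact_force: [-0.5, -0.4, 0.1]
width: -0.0001
```

servo_tool --pt "0 0 0 0 0 8.5" --pt "0 0 0 0 0 17" --pt "0 0 0 0 0 25.5" --pt "0 0 0 0 0 34" --pt "0 0 0 0 0 42.5" --pt "0 0 0 0 0 51" --pt "0 0 0 0 0 59.5" --pt "0 0 0 0 0 68"

```text
clock: 10.0
position: [0.4964, 0.0517, 0.2624]
ee_rot: [-0.002, 0.891, 0.454, -0.001]
contact_force: [0.0, -0.6, -0.0]
width: 0.0002
```

```bash
cat >> h.py <<'E'
B=(.5648,-.1670,.2450)
N=np.array([-.643,0,.766]);U=np.array([.766,0,.643])  # normal, upslope
def slope(up,y,out): # relative to the button centre on slope, box y
    return bw(np.array([-.0149,y,.0549])+U*up+N*out,B)
E
python3 - <<'E'
from h import *
s=telemetry.get_state();print(s['clock'],s['qpos'].round(3),s['position'],s['width'])
t=slope(-.016,-.056,.09);print(t,rel(t,lean(B[2])))
E
```

```text
10.0 [-3.70e-02  1.46e-01  1.60e+00  1.00e-03  1.40e+00  5.91e-01] [0.49642899 0.05171872 0.26238615] 0.0001537117377328616
[ 0.49589626 -0.24195128  0.113552  ] (array([-237.8,  172.7,  148.4]), array([-14.1,  38.5,  38.2]))
```

```bash
python3 - <<'E'
from h import *
t=slope(-.016,-.056,.14);print(t,rel(t,lean(B[2])))
E
```

```text
[ 0.46470634 -0.24974947  0.151852  ] (array([-262.4,  151.9,  110.2]), array([-14.1,  38.5,  38.2]))
```

servo_tool --pt "-262 152 110 -14 38.5 38" --pt "-262 152 110 -14 38.5 38" --pt "-262 152 110 -14 38.5 38" --pt "-262 152 110 -14 38.5 38" --pt "-262 152 110 -14 38.5 38" --pt "-262 152 110 -14 38.5 38" --pt "-262 152 110 -14 38.5 38" --pt "-262 152 110 -14 38.5 38"

```text
clock: 10.8
position: [0.4656, -0.252, 0.1501]
ee_rot: [-0.046, 0.932, 0.115, 0.339]
contact_force: [0.0, 1.2, -0.2]
width: 0.0001
```

```bash
python3 - <<'E'
from h import *
s=telemetry.get_state();print(s['clock'],s['qpos'].round(3),s['position'])
t=slope(-.016,-.056,.06);print(t,rel(t,lean(B[2])))
p,d=cams.get_image('wrist');cv2.imwrite('pics/w6.png',p[:,:,::-1])
E
```

```text
10.8 [-1.095  0.182  2.123  0.924  0.906 -0.39 ] [ 0.46556653 -0.25201027  0.15014884]
[ 0.51461021 -0.23727237  0.090572  ] (array([ 0.8, -1.9, 78.5]), array([-0.4, -0.1, -0.2]))
```

View pics/w6.png

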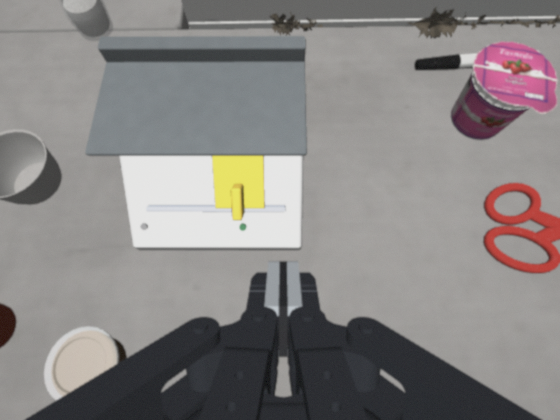

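The closed fingertips at (283,275) sit right of the fin at (237,203). That is the right side for pushing it left.

servo_tool --pt "1 -2 40 -0.4 0 0" --pt "1 -2 80 -0.4 0 0" --pt "1 -2 105 -0.4 0 0" --pt "1 -2 118 -0.4 0 0" --pt "1 -2 118 -0.4 0 0" --pt "1 -2 118 -0.4 0 0"

```text
clock: 11.45
position: [0.5427, -0.2264, 0.0649]
ee_rot: [-0.041, 0.931, 0.12, 0.341]
contact_force: [-0.3, -0.4, 0.4]
width: -0.0
```

```bash
python3 - <<'E'
from h import *
s=telemetry.get_state();print(s['clock'],s['qpos'].round(3),s['position'],s['contact_force'])
t=slope(-.016,-.056,.018);print(t,rel(t,lean(B[2])))
p,d=cams.get_image('wrist');cv2.imwrite('pics/w7.png',p[:,:,::-1])
E
```

```text
11.45 [-0.899  0.371  2.165  1.217  0.678 -0.604] [ 0.54268909 -0.22641308  0.06487662] [-0.31475647 -0.43765608  0.41748205]
[ 0.54080974 -0.2307219   0.0584    ] (array([-6.4,  3.7,  3.1]), array([-0.1, -0.2,  0.6]))
```

View pics/w7.png

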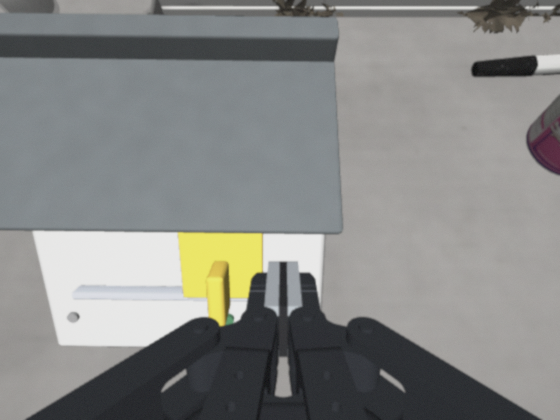

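servo_tool --pt "-5 0 3 0 0 0" --pt "-5 -8 3 0 0 0" --pt "-5 -14 3 0 0 0" --pt "-5 -21 3 0 0 0" --pt "-5 -28 3 0 0 0" --pt "-5 -35 3 0 0 0" --pt "-5 -40 3 0 0 0" --pt "-5 -40 3 0 0 0"

```text
clock: 12.3
position: [0.5301, -0.1888, 0.0588]
ee_rot: [-0.041, 0.931, 0.119, 0.341]
contact_force: [-0.5, 0.0, -0.4]
width: 0.0
```

```bash
python3 - <<'E'
from h import *
s=telemetry.get_state();print(s['clock'],s['qpos'].round(3),s['position'],s['contact_force'])
b=R.from_euler('z',-B[2]).apply(s['position']-[B[0],B[1],0]);r=b-[-.0149,0,.0549];print('up',r@U,'y',b[1],'out',r@N)
p,d=cams.get_image('wrist');cv2.imwrite('pics/w8.png',p[:,:,::-1])
E
```

```text
12.3 [-0.863  0.35   2.245  1.314  0.641 -0.685] [ 0.53014856 -0.18879545  0.05883561] [-0.53890163  0.03957208 -0.40392157]
up -0.015855913771890544 y -0.01273964939787793 out 0.018448787309124783
```

View pics/w8.png

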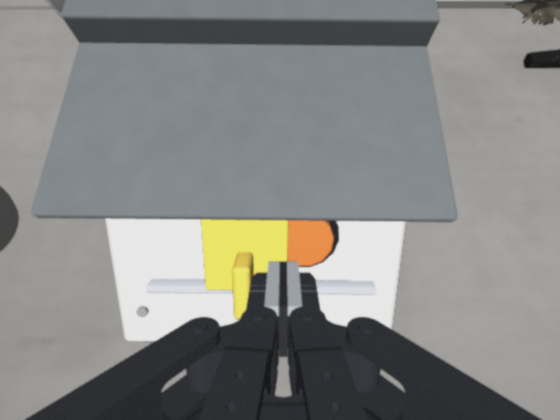

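servo_tool --pt "0 -6 0 0 0 0" --pt "0 -12 0 0 0 0" --pt "0 -16 0 0 0 0" --pt "0 -18 0 0 0 0" --pt "0 -18 0 0 0 0"

```text
clock: 12.85
position: [0.5258, -0.172, 0.0586]
ee_rot: [-0.041, 0.932, 0.119, 0.341]
contact_force: [0.1, 0.4, 0.1]
width: -0.0001
```

```bash
python3 - <<'E'
from h import *
s=telemetry.get_state();print(s['clock'],s['qpos'].round(3),s['position'],s['contact_force'])
b=R.from_euler('z',-B[2]).apply(s['position']-[B[0],B[1],0]);r=b-[-.0149,0,.0549];print('up',r@U,'y',b[1],'out',r@N)
p,d=cams.get_image('wrist');cv2.imwrite('pics/w9.png',p[:,:,::-1]);np.save('pics/w9_d.npy',d)
W=cloud('wrist',d,s)
I=R.from_euler('z',-B[2]).apply((W-[B[0],B[1],0]).reshape(-1,3)).reshape(W.shape)
yel=(p[...,0]>180)&(p[...,1]>150)&(p[...,2]<110)
o=(I-[-.0149,0,.0549])@N
m=yel&(o>.024)&(o<.036);print(m.sum(),'fin y',np.nanmin(I[m][:,1]),np.nanmax(I[m][:,1]),np.nanmedian(I[m][:,1]))
m=yel&(o<.016);print(m.sum(),'plate y',np.nanpercentile(I[m][:,1],[1,99]))
E
```

```text
12.85 [-0.842  0.338  2.274  1.352  0.626 -0.709] [ 0.52578049 -0.17199579  0.05864493] [0.10724148 0.41463371 0.08133657]
up -0.016103195083470533 y 0.0046178266047836114 out 0.018407384015448967
733 fin y 0.018310272854080392 0.025804642905566458 0.022186540768400452
4147 plate y [0.0026748  0.04040253]
```

View pics/w9.png

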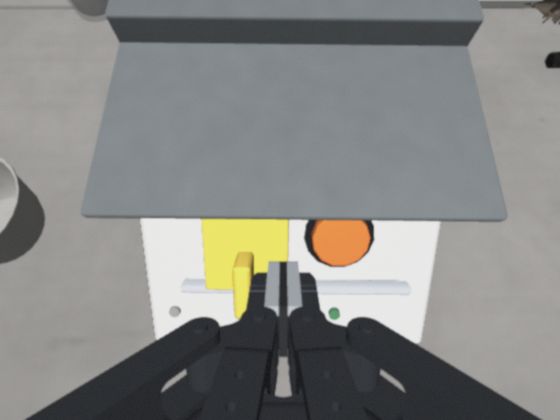

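The guard is fully aside: fin at y ≈ +22 mm, about 46 mm of travel. The orange button is uncovered at (340,238). I'll back off and line up over it.

servo_tool --pt "0 6 0 0 0 0" --pt "0 10 -10 0 0 0" --pt "3 18 -20 0 0 0" --pt "10 29 -20 0 0 0" --pt "13 29 -20 0 0 0" --pt "13 29 -20 0 0 0" --pt "13 29 -20 0 0 0"

```text
clock: 13.6
position: [0.5298, -0.2006, 0.0821]
ee_rot: [-0.041, 0.932, 0.119, 0.341]
contact_force: [0.0, -0.0, -0.9]
width: -0.0
```

```bash
python3 - <<'E'
from h import *
s=telemetry.get_state();print(s['clock'],s['position'],s['contact_force'])
b=R.from_euler('z',-B[2]).apply(s['position']-[B[0],B[1],0]);r=b-[-.0149,0,.0549];print('up',r@U,'y',b[1],'out',r@N)
print(rel(slope(-.002,-.024,.003),lean(B[2])))
p,d=cams.get_image('wrist');cv2.imwrite('pics/w10.png',p[:,:,::-1])
p,d=cams.get_image('side');cv2.imwrite('pics/s10.png',cv2.resize(p[140:260,200:340,::-1],None,fx=4,fy=4,interpolation=2))
E
```

```text
13.6 [ 0.52982442 -0.20056198  0.08207081] [ 0.0144841  -0.00710694 -0.85092875]
up -0.0033427567169664976 y -0.02407618434691236 out 0.0382842953662107
(array([ 1.2, -0. , 35.3]), array([-0.1, -0.2,  0.5]))
```

View pics/w10.png

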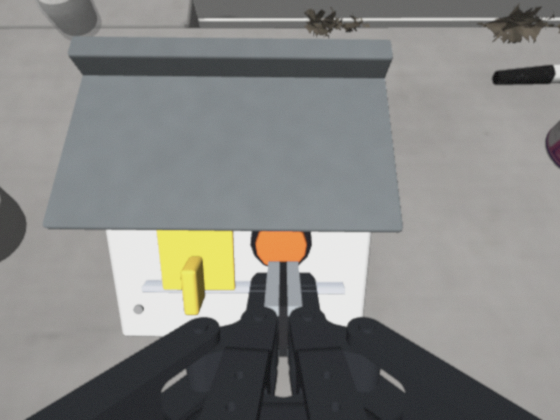

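View pics/s10.png

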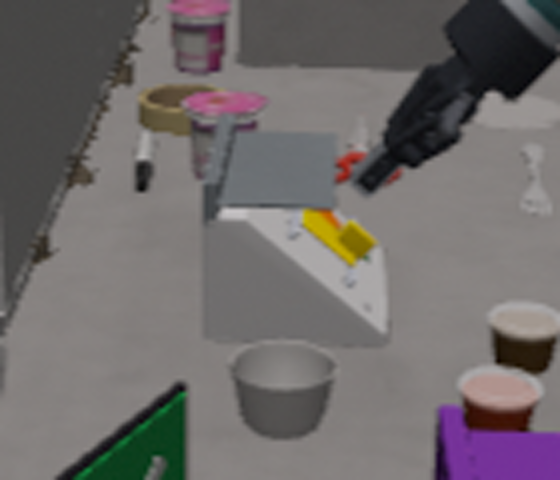

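The fingertips are aligned in y with the button at (281,242), and the guard stayed open. Pressing now.

servo_tool --pt "1 0 15 0 0 0" --pt "1 0 25 0 0 0" --pt "1 0 30 0 0 0" --pt "1 0 33 0 0 0" --pt "1 0 35 0 0 0" --pt "1 0 36 0 0 0" --pt "1 0 36 0 0 0"

```text
clock: 14.4
position: [0.5529, -0.1949, 0.0555]
ee_rot: [-0.041, 0.932, 0.119, 0.341]
contact_force: [-4.3, 0.4, 1.0]
width: -0.0001
```

```bash
python3 - <<'E'
from h import *
s=telemetry.get_state();f=s['contact_force'];print(s['clock'],s['position'],f, 'normal',R.from_euler('z',-B[2]).apply(f)@N)
b=R.from_euler('z',-B[2]).apply(s['position']-[B[0],B[1],0]);r=b-[-.0149,0,.0549];print('up',r@U,'y',b[1],'out',r@N)
p,d=cams.get_image('wrist');cv2.imwrite('pics/w11.png',p[:,:,::-1])
E
```

```text
14.4 [ 0.55286302 -0.19492903  0.05548326] [-4.2554627   0.35941446  0.9794419 ] normal 3.348747278944997
up -0.0022713989201808144 y -0.0241996003798097 out 0.002668263543426659
```

View pics/w11.png

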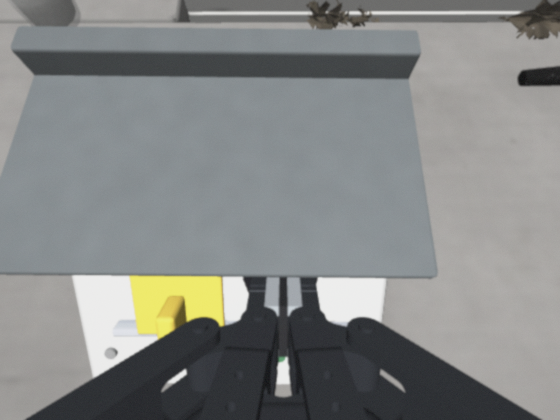

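The force is about 3.3 N, so the button may not be fully in. I'll press further until it bottoms.

servo_tool --pt "0 0 1 0 0 0" --pt "0 0 2 0 0 0" --pt "0 0 3 0 0 0" --pt "0 0 3 0 0 0"

```text
clock: 14.85
position: [0.5538, -0.1948, 0.0546]
ee_rot: [-0.04, 0.932, 0.119, 0.341]
contact_force: [-23.2, -2.5, 22.0]
width: 0.0
```

```bash
python3 - <<'E'
from h import *
s=telemetry.get_state();f=s['contact_force'];print(s['clock'],f, 'normal',R.from_euler('z',-B[2]).apply(f)@N)
b=R.from_euler('z',-B[2]).apply(s['position']-[B[0],B[1],0]);r=b-[-.0149,0,.0549];print('up',r@U,'y',b[1],'out',r@N)
E
```

```text
14.85 [-23.16175213  -2.4978832   21.98819353] normal 31.68079699554601
up -0.0021562488563647573 y -0.024320172064442154 out 0.0013662526301736232
```

It bottomed out: 32 N along the normal. I'll retreat along the normal.

servo_tool --pt "0 0 -10 0 0 0" --pt "0 0 -35 0 0 0" --pt "0 0 -60 0 0 0" --pt "0 0 -90 0 0 0" --pt "0 0 -120 0 0 0" --pt "0 0 -120 0 0 0" --pt "0 0 -120 0 0 0"

```text
clock: 15.55
position: [0.4806, -0.2148, 0.1459]
ee_rot: [-0.039, 0.931, 0.118, 0.342]
contact_force: [1.1, -0.2, -0.0]
width: -0.0001
```

```bash
python3 - <<'E'
from h import *
s=telemetry.get_state();print(s['clock'],s['position'],s['contact_force'],s['qd'].round(2))
p,d=cams.get_image('wrist');cv2.imwrite('pics/w12.png',p[:,:,::-1])
W=cloud('wrist',d,s);I=R.from_euler('z',-B[2]).apply((W-[B[0],B[1],0]).reshape(-1,3)).reshape(W.shape)
o=(I-[-.0149,0,.0549])@N
q=p.astype(int)
org=(q[...,0]>180)&(q[...,1]>50)&(q[...,1]<130)&(q[...,2]<80)&(abs(I[...,1]+.024)<.02)&(abs(o)<.03);print('button out',org.sum(),np.nanmedian(o[org]))
yel=(q[...,0]>180)&(q[...,1]>150)&(q[...,2]<110);m=yel&(o<.016);print('plate y',np.nanpercentile(I[m][:,1],[1,99]))
m=yel&(o>.024)&(o<.036);print('fin y',np.nanmedian(I[m][:,1]))
for n in ['top','side']:
    p,d=cams.get_image(n);cv2.imwrite(f'pics/{n}12.png',p[:,:,::-1]);np.save(f'pics/{n}12_d.npy',d)
E
```

```text
15.55 [ 0.48062113 -0.21479698  0.14589446] [ 1.05183155 -0.2395458  -0.03485737] [ 0.02  0.03  0.02 -0.   -0.   -0.  ]
button out 71 0.007411651343466278
plate y [-0.01937814  0.03956631]
fin y 0.02124451429741701
```

View pics/w12.png

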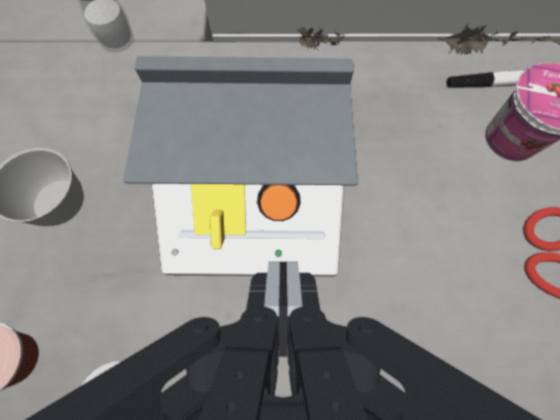

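View pics/top12.png

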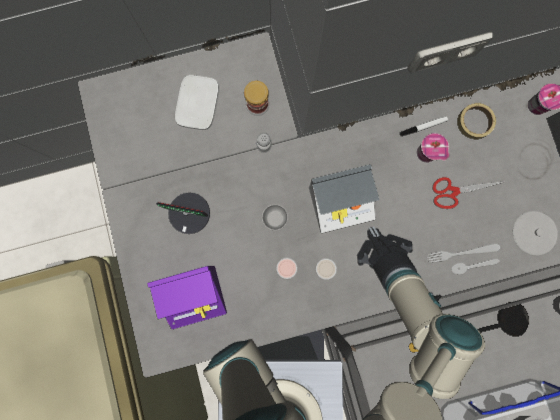

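View pics/side12.png

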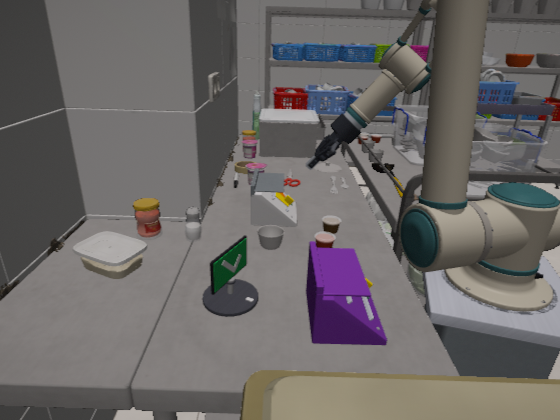

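The button is out (7.4 mm), the guard is aside, the bystanders haven't moved and the arm is clear. One quick numeric check of the sign angle from the close view taken after release.

```bash
python3 - <<'E'
from h import *
s=np.load('pics/w5_s.npy',allow_pickle=True).item()
im=cv2.imread('pics/w5.png');K,Rc,o,_=cam('wrist',s);K=np.array(K)
def ray(uv,z):
    d=Rc@np.array([(uv[0]-K[0,2])/K[0,0],-(uv[1]-K[1,2])/K[1,1],-1]);return o+d*(z-o[2])/d[2]
g=cv2.GaussianBlur(cv2.cvtColor(im,6),(3,3),0).astype(np.float32);pts=[]
for t in np.radians(np.arange(0,360,4)):
    rr=np.arange(38,58,.25);x=283+rr*np.cos(t);y=158+rr*np.sin(t)
    v=cv2.remap(g,x.astype(np.float32)[None],y.astype(np.float32)[None],1)[0];k=np.argmax(np.gradient(v));pts.append((x[k],y[k]))
P=np.array([ray(p,.016)[:2] for p in pts])
c=least_squares(lambda c:np.hypot(*(P-c[:2]).T)-c[2],[.54,.245,.056],loss='soft_l1',f_scale=.0005)
m=np.zeros(g.shape,bool);m[152:172,312:334]=1;m&=im.min(2)>170;ys,xs=np.nonzero(m)
b=np.mean([ray((x,y),.0165)[:2] for x,y in zip(xs,ys)],0)-c.x[:2]
W=cloud('wrist',np.load('pics/w5_d.npy'),s);m=np.zeros_like(m);m[100:260,265:300]=1;m&=W[...,2]>.11;T=W[m][:,:2];u=np.linalg.svd(T-T.mean(0))[2][0]
print(c.x,'front',np.degrees(np.arctan2(b[1],b[0])),'panel',np.degrees(np.arctan2(u[1],u[0])))
# bystander change
d0,d1=np.load('pics/top0_d.npy'),np.load('pics/top12_d.npy')
a=cv2.imread('pics/top0.png').astype(int);e=cv2.imread('pics/top12.png').astype(int)
for n,(x,y) in dict(cup=(275,217),red=(287,268),brown=(326,269),salt=(264,142)).items(): print(n,abs(a-e)[y-15:y+15,x-15:x+15].mean().round(2))
E
```

```text
[0.53627677 0.24262883 0.0544361 ] front 165.18659061665548 panel 78.540265920276
cup 3.88
red 4.18
brown 3.93
salt 4.12
```

```bash
python3 -c "
from rig import sign_off
print(sign_off())"
```

```text
the job is handed in; nothing more can be done
None
```

I turned the sign to green, slid the guard open and pressed the button, then handed the job in at about 16 s of the 56 s allowed. No verdict was reported.

- **Sign:** I gripped it at its pivot and turned it about 158° anticlockwise; it started about 20° past zero. After release the panel sat at 78.5°, with the green side and tick facing the front mark.
- **Sign accuracy:** my three readings of the front-mark direction disagreed (165°, 167° and 169°). The sign could therefore be up to about 3° off square, against the 10° allowed.
- **Guard:** I pushed the fin aside with closed fingers. It measured about 46 mm right after the push and about 45 mm at the end.
- **Button:** the first press met only about 3.3 N, so I pressed on until it bottomed at about 32 N along the normal. Afterwards its face measured 7.4 mm out of the slope against 8 mm nominal, so it had sprung back.
- **Bystanders and arm:** both pots, the cup and the salt shaker sit at the same pixels as at the start, as far as I could see. The pixel differences around them were small and similar for all four, but I had no reference for camera noise. The arm stood clear with no contact force.

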